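# Weight a press mould with alternating L plates

### The arm

A 6-joint arm with a two-finger parallel gripper is mounted at the origin on the work surface. World frame = base frame: x ahead of the robot, y to its left, z up, the work surface at z = 0. Lengths are in m, angles in rad, forces in N, time in s.
With the tool pointing down it reaches from about 0.225 to 0.875 m from the base axis. Payload 3.4 kg.
Tool frame: the origin (TCP) lies midway between the tips of the shut fingers; the grasp point (between the pads) lies 19 mm behind it; z points along the fingers, y is the line along which they close (so a half turn about z gives the same grasp; the last joint's range is limited). The gripper opens to 85 mm and grips with 20 to 120 N. Pads are 22 mm wide; open, the fingers measure 114 mm over their backs; the gripper's body (76 mm by 85 mm) begins 54 mm behind the grasp point. The pads swing forward as they close: fully open they stand 13 mm farther back than shut.
Start: joints at [1.142, 0.276, 1.505, -0, 1.361, -0.121], TCP at [0.174, 0.548, 0.231] pointing down, gripper open.
Joint ranges: [-2.89, 2.89], [-0.75, 2.08], [0.22, 2.7], [-1.18, 4.32], [0.11, 2.71], [-2.7, 2.7]. Speed limits (rad/s): [2.57, 2.57, 3.14, 3.14, 3.14, 3.14].

### API

Orientations are given as [roll, pitch, yaw] about the fixed x, y, z axes, in that order (R = Rz(yaw) Ry(pitch) Rx(roll)).
In Python, from station import env gives the robot as it stands. The module is installed in compiled form; this text tells all that it offers.
- The arm moves only by the shell command python3 -m pendant 'ROWS' [OPENING]. ROWS is JSON, a list of rows, each a list of 4 numbers: the shift along the world's x, y, z in cm, then the turn about the world's z in rad. In form: [[dx, dy, dz, roll], ...]. A call has 1 to 12 rows; each row is the pose to reach, as a shift and turn from the pose commanded when the call began; what a row does not reach only later rows make up. A row lasts 1/8 s, in which the tool goes at most 62.5 mm and 10.7 degrees, less where a joint would pass 70% of its speed; a pose out of reach is approached as far as the arm can. A call with a gripper value outside its range is refused whole. OPENING is the finger opening in cm, from 0 to 8.54, set as the call begins (- or left out, the last holds). The fingers move at their own pace and stop on an object; the grip force is fixed at half the most. Time passes only in rows, so rows that repeat a pose let the fingers close. It gives the time, the measured TCP pose, the force and the opening at its end, in the units of the state.
- env.get_obs(): the state, without advancing time (a new reading comes with each control period).
- env.get_image(name): name is "scene" or "top"; returns a dict with "color" (400x640x3 uint8, red, green, blue), "K" (3x3 intrinsics, pixels), "eye" and "attitude" of the camera in the world. Camera axes: x right, y down, z forward; pixel columns grow to the right and rows downward; lengths in m; the calibration is good to about 2 mm. A picture is of the moment at which its call begins. There is no depth.
- env.job_done(): hands the job in, once; it reports no verdict.
Trained networks look in a picture, given as the dict that the camera call returned (one of the last four; its "shot" number tells which), for a name from the list of things; names that differ only in an ending like _2 or _b are one class to them, and where a whole thing is asked for, a point or a joint stands for the part that bears it (a point fixed in the world has none). Each returns a list of dicts, best first, with "conf" (0 to 1); they miss things now and then, are a little off and sometimes report something else, mostly with a low value. They report only what shows in the picture. A call takes as long as a camera call. They do not tell look-alikes from the thing itself.
- env.boxes_of(picture, label): "extent" ([left, top, right, bottom] in pixels, round what is visible of it).
The state is a dict: "clock": time; "joint_pos": joint angles; "joint_velocities": joint speeds; "effort": joint torques, N m; "tool_pos": TCP position; "eef_rot": TCP orientation; "contact_force": force on the tool from outside, world axes, zero at the start; "moment": the same for the moment, N m; "opening": finger opening in m.
Only numpy, scipy, OpenCV 4.12 (cv2) and the standard library are available. Lean on these libraries where they do the work, as an engineer would, in place of code of your own. Each camera call takes 0.05 s, during which the arm holds its last target. There are 200 camera calls.

### The job

Swing the open lid of the grey press mould down until it is fully shut. Then stack the two loose L-shaped steel plates flat on the L plate that is screwed to the lid, each turned half a turn from the one below it so that the corners alternate and the pile stays balanced, with the outer edges of the pile lined up. Let go of the pile and leave everything else on the bench where it is.

Things in the scene. Friction and masses are not known exactly. Their poses are not given: they have to be found in the camera images.
- mould: grey plastic press mould fixed to the bench, base 150 mm (x) by 220 mm (y), 40 mm high, filled with brown rolls. Origin: centre of its underside; the lid is hinged along its +x edge (away from the robot)
- lid (a joint): lid angle, rad: 0 = fully shut, flat on the base; it starts open at 1.15 to 1.4 (nearly upright, its outer face away from the robot). Stiff hinge: it stays where it is left above about 0.7 rad, takes under 5 N at its free edge to push, and sinks slowly shut by itself below about 0.5 rad
- lid_hinge (a point): point on the hinge line, in the middle of the lid's width, level with the lid's underside when shut (40 mm above the bench). The lid is a slab 18 mm thick, 220 mm wide and reaching 150 mm from the hinge line towards the mould's -x when shut. Axes as the mould's when shut, they turn with the lid
- lid_pad (a point): middle of the 100 x 100 mm square spanned by the L plate screwed to the lid, on that plate's top face: 75 mm from the hinge line, 70 mm above the bench when the lid is shut. The screwed plate is shaped like the loose ones, outer corner at x = y = -50 mm in this frame (x, y as the mould's when shut, z out of the lid). The lid's outer face is bare beyond 50 mm to either side
- plate_a: loose flat steel L plate, same as the other: legs 100 mm long outside, 38 mm wide, 12 mm thick, 0.55 kg, lying flat. Origin: underside, middle of the 100 x 100 mm square the L spans (in the open notch). Outer corner at x = y = -50 mm; one leg along x (centre line y = -31 mm), one along y (centre line x = -31 mm), each clear of the other from -12 to +50 mm. Centre of mass x = y = -12 mm
- plate_a_corner (a point): outer corner of plate_a, on its underside
- plate_b: loose flat steel L plate, same as the other: legs 100 mm long outside, 38 mm wide, 12 mm thick, 0.55 kg, lying flat. Origin: underside, middle of the 100 x 100 mm square the L spans (in the open notch). Outer corner at x = y = -50 mm; one leg along x (centre line y = -31 mm), one along y (centre line x = -31 mm), each clear of the other from -12 to +50 mm. Centre of mass x = y = -12 mm
- plate_b_corner (a point): outer corner of plate_b, on its underside
- bar: straight steel bar 120 x 36 x 12 mm, lying flat, NOT one of the L plates; lies in one of the three places where the L plates may lie. Leave alone. Origin: centre of its underside, long side along its x
- glue_pot: small yellow open pot, 52 mm across, 42 mm high. Leave alone. Origin: centre of its underside
- tumbler: glass tumbler, 64 mm across, 90 mm high, beyond the mould. Leave alone. Origin: centre of its underside
- blade: flat cutting blade with a wooden back, about 130 x 62 x 8 mm, lying flat on the robot's side. Leave alone. Origin: underside of the blade
- gauge: wooden gauge with three round holes, 60 x 110 x 8 mm, lying flat on the robot's side. Leave alone. Origin: centre of its underside
- carton: cardboard box 80 x 120 x 45 mm at the far left. Leave alone. Origin: centre of its underside
There are look-alikes about, which are no part of the job. Leave any turquoise look-alike of the plate_b alone.

How it is judged:
By the outcome, as a careful person would: the job done as asked, in the order asked, and still so for the second after the job is handed in, with the robot touching nothing.
It also fails if it takes over 72 s, if anything falls off the work surface, if the arm or the gripper's body presses on something with over 40 N, if the wrist force passes 120 N, or if a joint passes its speed limit or range.

## Working session

There is one attempt and no reset: what is moved stays moved. The work goes in short steps, Python scripts to look and compute and a shell command to move; the robot and the scene stay as the last step left them, time stands still between calls to the robot, and variables do not carry over. Pictures are saved under pics/ and viewed, on a budget of 10 in all, crops included, one or two more only if the job needs it, and the job is handed in when it is done.

```bash
mkdir -p pics
cat > h.py <<'E'
import numpy as np, cv2, sys
from station import env
def snap(n,save=None):
    p=env.get_image(n)
    if save: cv2.imwrite('pics/'+save,p['color'][:,:,::-1])
    return p
def R(p):
    a=np.array(p['attitude'],float)
    if a.shape==(3,3): return a
    from scipy.spatial.transform import Rotation as Ro
    return Ro.from_euler('xyz',a).as_matrix() if a.size==3 else Ro.from_quat(a).as_matrix()
def world(p,u,v,z):
    d=R(p)@np.linalg.inv(np.array(p['K']))@np.array([u,v,1.]); e=np.array(p['eye'])
    return e+d*(z-e[2])/d[2]
def pix(p,X):
    c=R(p).T@(np.array(X)-np.array(p['eye'])); q=np.array(p['K'])@c; return q[:2]/q[2]
E
python3 - <<'E'
from h import *
np.set_printoptions(precision=3,suppress=True)
P={n:snap(n,n+'0.png') for n in('scene','top')}
for n,p in P.items():
    print(n,p['eye'],p['attitude'],p['K'])
    for l in ['mould','lid','plate_a','bar','glue_pot','tumbler']:
        for b in env.boxes_of(p,l): 
            e=b['extent'];print(n,l,round(b['conf'],2),np.round(e), world(p,(e[0]+e[2])/2,(e[1]+e[3])/2,0.006)[:2])
print(env.get_obs())
E
```

```text
scene [0.92  0.417 0.948] [-2.569  0.005  2.499] [[361.366   0.    318.512]
 [  0.    361.366 195.968]
 [  0.      0.      1.   ]]
scene mould 0.68 [293. 140. 378. 237.] [ 0.5   -0.062]
scene lid 0.67 [293. 140. 353. 233.] [ 0.527 -0.09 ]
scene plate_a 0.9 [250. 135. 291. 162.] [ 0.576 -0.322]
scene plate_a 0.88 [219. 116. 244. 144.] [ 0.638 -0.477]
scene plate_a 0.86 [420. 260. 461. 307.] [0.467 0.349]
scene plate_a 0.42 [324. 294. 345. 314.] [0.728 0.222]
scene bar 0.58 [291. 118. 320. 143.] [ 0.432 -0.317]
scene bar 0.25 [409. 209. 447. 246.] [0.37  0.211]
scene glue_pot 0.89 [323. 292. 345. 316.] [0.728 0.222]
scene glue_pot 0.7 [249. 140. 290. 159.] [ 0.579 -0.319]
scene glue_pot 0.16 [341. 136. 374. 169.] [ 0.352 -0.131]
scene tumbler 0.75 [274. 245. 298. 284.] [0.767 0.056]
scene tumbler 0.52 [295. 140. 377. 232.] [ 0.493 -0.067]
top [ 0.423 -0.051  1.502] [-3.044  0.021 -1.59 ] [[520.559   0.    318.576]
 [  0.    520.559 199.966]
 [  0.      0.      1.   ]]
top mould 0.76 [279. 176. 365. 249.] [ 0.533 -0.032]
top lid 0.56 [278. 179. 362. 211.] [ 0.586 -0.026]
top plate_a 0.96 [460. 150. 495. 196.] [ 0.638 -0.482]
top plate_a 0.91 [404. 172. 440. 212.] [ 0.587 -0.32 ]
top plate_a 0.75 [167. 228. 217. 261.] [0.449 0.344]
top plate_a 0.53 [230. 249. 254. 294.] [0.37 0.2 ]
top bar 0.7 [412. 224. 434. 266.] [ 0.434 -0.317]
top glue_pot 0.52 [220. 135. 239. 152.] [0.741 0.235]
top tumbler 0.86 [272. 110. 293. 141.] [0.791 0.08 ]
{'clock': 0.7, 'joint_pos': array([ 1.142,  0.276,  1.505,  0.   ,  1.361, -0.121]), 'joint_velocities': array([ 0.002,  0.   , -0.   ,  0.001,  0.001, -0.001]), 'effort': array([ -0.001, -41.651, -24.605,   0.   ,   0.   ,   0.   ]), 'tool_pos': array([0.174, 0.548, 0.231]), 'eef_rot': array([ 3.141, -0.   ,  2.834]), 'contact_force': array([0.422, 0.253, 0.471]), 'moment': array([ 0.007, -0.011,  0.012]), 'opening': 0.08556461351617382}
```

View pics/top0.png

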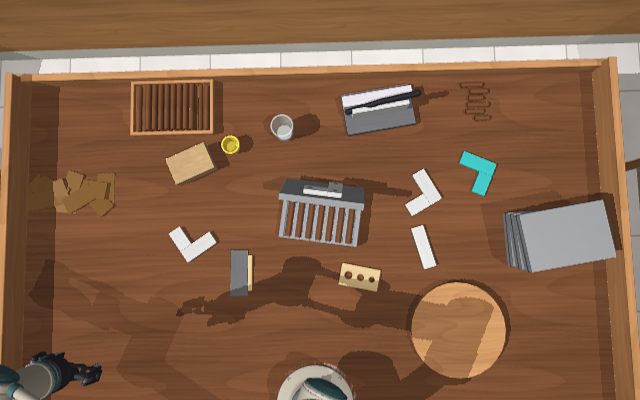

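View pics/scene0.png

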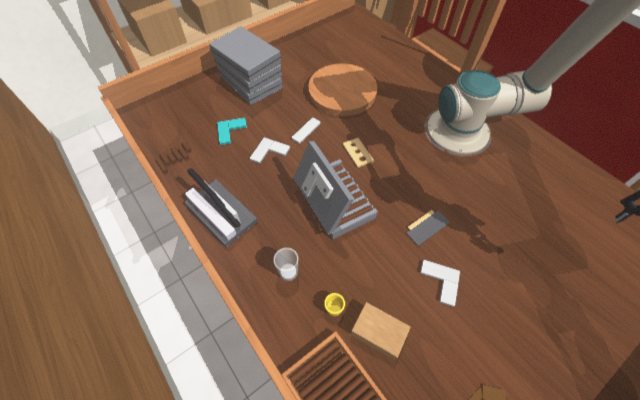

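Candidates for the L plates in the top view are white L (423,192), white L (192,244), turquoise L (477,173, a look-alike) and a straight white bar (423,246). The two white Ls fit the description. I'll confirm them in a crop and fit their poses.

```bash
cat > fit.py <<'E'
from h import *
from scipy.optimize import minimize
L=np.array([[-50,-50],[50,-50],[50,-12],[-12,-12],[-12,50],[-50,50]])/1000.
def mask_white(p,box,m=6):
    c=p['color'].astype(int); l,t,r,b=[int(x) for x in box]
    k=np.zeros(c.shape[:2],np.uint8)
    s=(c.min(2)>140)&(c.max(2)-c.min(2)<50)
    k[t-m:b+m,l-m:r+m]=s[t-m:b+m,l-m:r+m]*255
    return k
def tf(P,x,y,a):
    c,s=np.cos(a),np.sin(a); return P@np.array([[c,s],[-s,c]])+[x,y]
def fitL(obs,z=0.012,x0=None,poly=L):
    # obs: list of (p,mask); fit top face
    def cost(q):
        t=0
        for p,k in obs:
            pts=np.array([pix(p,[*w,z]) for w in tf(poly,*q)])
            im=np.zeros(k.shape,np.uint8); cv2.fillPoly(im,[np.round(pts*256).astype(np.int32)],255,cv2.LINE_AA,8)
            t+=np.abs(im.astype(float)-cv2.GaussianBlur(k,(3,3),0)).sum()/255/ (k>0).sum()
        return t
    best=None
    for a in ([x0[2]] if len(x0)>2 else np.arange(-3,3.2,.5)):
        q0=np.array([x0[0],x0[1],a]); S=np.vstack([q0,q0+[.01,0,0],q0+[0,.01,0],q0+[0,0,.2]])
        r=minimize(cost,q0,method='Nelder-Mead',options=dict(initial_simplex=S,xatol=1e-4,fatol=1e-4))
        if best is None or r.fun<best.fun: best=r
    return best.x,best.fun
E
python3 - <<'E'
from fit import *
t=snap('top');s=snap('scene')
for nm,bt,bs,x0 in [('right',(404,172,440,212),(250,135,291,162),(.587,-.32)),('left',(167,228,217,261),(420,260,461,307),(.455,.347))]:
    kt,ks=mask_white(t,bt,3),mask_white(s,bs,3)
    print(nm,(kt>0).sum(),(ks>0).sum())
    for o in ([(t,kt)],[(s,ks)],[(t,kt),(s,ks)]):
        x,f=fitL(o,x0=x0); print(np.round(x,4),round(f,3))
c=lambda p,x,y,w,h,f: cv2.resize(p['color'][y:y+h,x:x+w,::-1],(w*f,h*f),interpolation=cv2.INTER_CUBIC)
a=np.hstack([c(t,272,170,100,85,4),c(s,285,135,100,85,4)])
b=np.hstack([c(t,400,165,100,65,4),c(t,160,217,100,65,4)])
cv2.imwrite('pics/crop1.png',np.vstack([a,b]))
E
```

```text
right 766 482
[ 0.5878 -0.3057  0.5188] 0.098
[ 0.5862 -0.3067  0.528 ] 0.101
[ 0.5881 -0.305   0.5186] 0.202
left 755 860
[ 0.4679  0.3431 -0.99  ] 0.099
[ 0.4699  0.3415 -0.9828] 0.093
[ 0.4686  0.3428 -0.9569] 0.209
```

View pics/crop1.png

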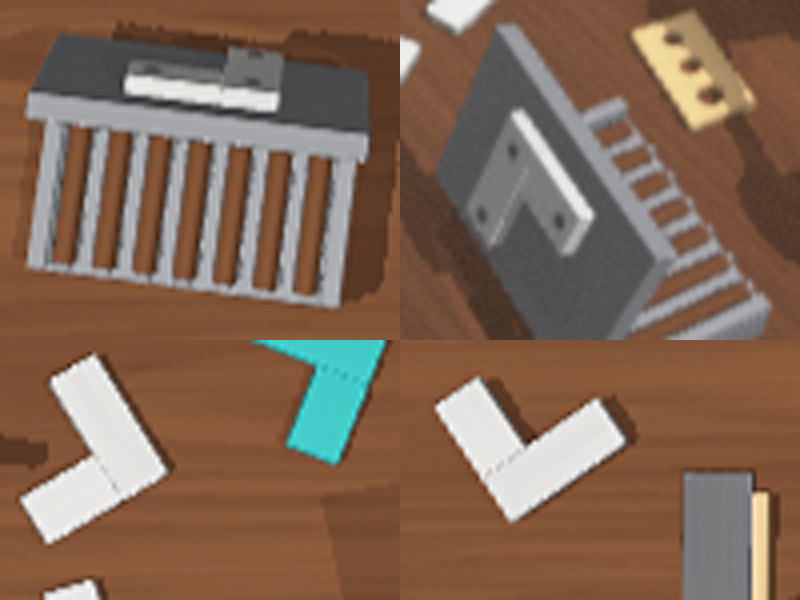

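Both white Ls are confirmed in the crop: solid L outlines with no holes. The plate on the lid has screws and the other candidate is turquoise. Next I fit the mould and lid from corner pixels.

Run:
```python
from h import *
from scipy.optimize import least_squares
t=snap('top');s=snap('scene')
T=lambda x,y:(272+x/4,170+y/4); S=lambda x,y:(285+(x-400)/4,135+y/4)
# (cam,pixel,kind,coords) kind b: mould frame; l: lid frame (from hinge, x neg toward free)
C=[(t,T(28,268),'b',(-.075,.11,.04)),(t,T(340,306),'b',(-.075,-.11,.04)),
(t,T(28,116),'l',(-.15,.11,0)),(t,T(365,158),'l',(-.15,-.11,0)),(t,T(33,93),'l',(-.15,.11,.018)),(t,T(368,133),'l',(-.15,-.11,.018)),
(s,S(498,32),'l',(-.15,-.11,.018)),(s,S(657,266),'l',(-.15,.11,.018)),(s,S(517,25),'l',(-.15,-.11,0)),(s,S(672,252),'l',(-.15,.11,0)),
(s,S(438,172),'l',(0,-.11,.018)),(s,S(768,298),'b',(-.075,.11,.04))]
def P(q,k,c):
    x,y,a,th=q; c=np.array(c)
    if k=='l':
        X,Z=c[0],c[2]; c=np.array([.075+X*np.cos(th)+Z*np.sin(th),c[1],.04-X*np.sin(th)+Z*np.cos(th)])
    return np.array([x+c[0]*np.cos(a)-c[1]*np.sin(a),y+c[0]*np.sin(a)+c[1]*np.cos(a),c[2]])
f=lambda q:np.concatenate([pix(p,P(q,k,c))-u for p,u,k,c in C])
r=least_squares(f,[.52,-.03,-.1,1.2],loss='soft_l1')
print(np.round(r.x,4)); print(np.round(f(r.x).reshape(-1,2),1))
q=r.x
for c in [(-.15,0,0),(-.15,0,.018),(0,0,0)]: print(c,P(q,'l',c))
q2=q.copy();q2[3]=0; print('pad shut',P(q2,'l',(-.075,0,.03)))
```

```text
[ 0.5241 -0.0281 -0.1442  1.1754]
[[-0.4 -0.3]
 [-0.5  0. ]
 [-0.9  0.4]
 [ 0.4  0.5]
 [-1.6 -0.6]
 [ 0.5  0. ]
 [-1.4 -2.2]
 [-0.2 -2.1]
 [-0.9 -1. ]
 [ 1.5  0.1]
 [-1.8 -0.1]
 [ 0.8  1.3]]
(-0.15, 0, 0) [ 0.54115123 -0.03052763  0.17842465]
(-0.15, 0, 0.018) [ 0.55758987 -0.03291404  0.18535834]
(0, 0, 0) [ 0.5983326  -0.03882871  0.04      ]
pad shut [ 0.52411062 -0.02805383  0.07      ]
```

Mould yaw is about -0.144 and the lid angle about 1.175. I'll shut the fingers, go behind the lid on its right bare side, and sweep it down.

```bash
python3 -m pendant '[[0,0,5,0.16],[6,-8,5,0.16],[12,-16,5,0.16],[18,-25,5,0.16],[24,-34,5,0.16],[30,-43,5,0.16],[36,-52,5,0.16],[42,-60,5,0.16],[46.2,-67.3,5,0.16],[46.2,-67.3,5,0.16],[46.2,-67.3,5,0.16],[46.2,-67.3,5,0.16]]' 0
```

```text
clock: 2.4
tool_pos: [0.5656, -0.0196, 0.2815]
eef_rot: [3.141, 0.001, 2.993]
contact_force: [0.8, 0.2, 0.2]
opening: 0.0001
```

```bash
python3 -m pendant '[[4,-5,0,0],[7,-10.5,0,0],[7,-10.5,0,0],[7,-10.5,0,0]]'; python3 -m pendant '[[0,0,-6,0],[0,0,-12,0],[0,0,-12.8,0],[0,0,-12.8,0],[0,0,-12.8,0]]'
```

```text
clock: 2.9
tool_pos: [0.6343, -0.1226, 0.2808]
eef_rot: [3.141, -0.002, 2.993]
contact_force: [0.1, 0.0, 1.0]
opening: 0.0
clock: 3.52
tool_pos: [0.6366, -0.1228, 0.1567]
eef_rot: [-3.141, 0.006, 2.994]
contact_force: [0.6, 0.3, 0.8]
opening: -0.0002
```

```bash
python3 -m pendant '[[-3.5,0.5,0,0],[-6,0.9,0,0],[-7,1.0,-0.1,0],[-8,1.15,-0.5,0],[-9,1.3,-0.9,0],[-9.6,1.4,-1.3,0],[-10.5,1.5,-1.8,0],[-11.3,1.65,-2.4,0],[-12.2,1.75,-3.3,0],[-12.2,1.75,-3.3,0]]'; python3 -m pendant '[[-0.7,0.1,-0.9,0],[-1.3,0.2,-1.8,0],[-1.9,0.3,-2.8,0],[-2.3,0.35,-3.9,0],[-2.7,0.4,-5,0],[-3,0.42,-5.8,0],[-3,0.42,-5.8,0]]'
python3 -c "
from h import *
snap('scene','s2.png')
print(env.get_obs()['contact_force'])
import cv2;i=cv2.imread('pics/s2.png')[110:260,240:420];cv2.imwrite('pics/s2c.png',cv2.resize(i,None,fx=3.5,fy=3.5))"
```

```text
clock: 4.78
tool_pos: [0.51, -0.1045, 0.1188]
eef_rot: [3.141, -0.005, 2.994]
contact_force: [-0.7, -0.5, 0.7]
opening: 0.0001
clock: 5.65
tool_pos: [0.4819, -0.1007, 0.0615]
eef_rot: [3.141, -0.002, 2.994]
contact_force: [-0.5, 0.4, 0.1]
opening: 0.0002
[0.09128826 0.10671525 0.96637729]
```

View pics/s2c.png

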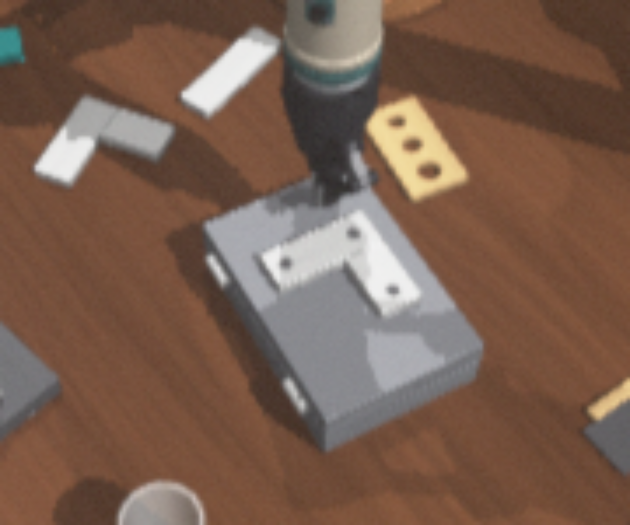

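The view shows the lid closed. A gentle press will verify it, then I lift away.

```bash
python3 -m pendant '[[0,0,-0.2,0],[0,0,-0.4,0],[0,0,-0.6,0],[0,0,-0.6,0]]'
```

```text
clock: 6.2
tool_pos: [0.4831, -0.1011, 0.058]
eef_rot: [-3.141, 0.001, 2.994]
contact_force: [-3.1, 1.2, 12.1]
opening: -0.0002
```

The lid is shut: contact comes at z = 0.058 with 12 N. I'll lift off and head for the right-hand white L.

```bash
python3 -m pendant '[[0,0,4,-0.1],[0,0,8,-0.28],[2,-4,10,-0.46],[4,-8,10,-0.64],[7,-13,10,-0.82],[10,-18,10,-1.0],[12.4,-22.9,10,-1.18],[12.4,-22.9,10,-1.36],[12.4,-22.9,10,-1.54],[12.4,-22.9,10,-1.72],[12.4,-22.9,10,-1.9],[12.4,-22.9,10,-2.08]]' 6.0
python3 -m pendant '[[0,0,0,-0.18],[0,0,0,-0.36],[0,0,0,-0.395],[0,0,0,-0.395],[0,0,0,-0.395]]'
cat >> fit.py <<'E'
def tool(): 
    o=env.get_obs(); print('tool',np.round(o['tool_pos'],4),np.round(o['eef_rot'],4),'F',np.round(o['contact_force'],1),'op',round(o['opening'],4),'t',round(o['clock'],2)); return o
E
python3 - <<'E'
from fit import *
tool()
t=snap('top');s=snap('scene')
def hue(p,box): # white-ish bright over grey lid
    c=p['color'].astype(int); l,tp,r,b=box; k=np.zeros(c.shape[:2],np.uint8); k[tp:b,l:r]=((c.min(2)>150)[tp:b,l:r])*255; return k
c=lambda p,x,y,w,h,f: cv2.resize(p['color'][y:y+h,x:x+w,::-1],(w*f,h*f),interpolation=cv2.INTER_CUBIC)
cv2.imwrite('pics/c3.png',np.vstack([np.hstack([c(t,272,165,100,80,4),c(s,285,135,100,80,4)]),c(t,390,150,100,70,4).repeat(1,1) if 0 else np.hstack([c(t,390,160,100,68,4),c(t,160,217,100,68,4)])]))
E
```

```text
clock: 7.7
tool_pos: [0.6067, -0.33, 0.1561]
eef_rot: [-3.141, 0.0, 0.908]
contact_force: [0.3, -0.2, -0.3]
opening: 0.0598
clock: 8.32
tool_pos: [0.6067, -0.33, 0.1563]
eef_rot: [3.142, 0.0, 0.52]
contact_force: [-0.4, -0.5, -0.0]
opening: 0.0599
tool [ 0.6067 -0.33    0.1563] [3.1416 0.     0.5202] F [-0.4 -0.5 -0. ] op 0.0599 t 8.32
```

View pics/c3.png

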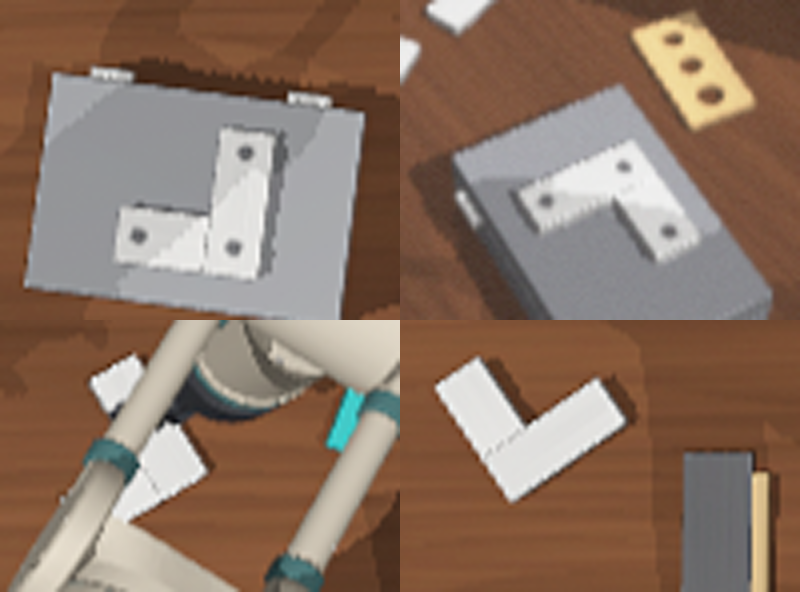

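The lid is flat on the base, and the screwed L's corner is at the top-view lower right, (270,275) in the crop. Descending to grasp, with a fit of the pad pose from the same kind of picture.

```bash
python3 -m pendant '[[0,0,-5,0],[0,0,-10,0],[0,0,-13,0],[0,0,-14.5,0],[0,0,-15.2,0],[0,0,-15.4,0],[0,0,-15.4,0]]'
python3 - <<'E'
from fit import *
tool()
t=snap('top');s=snap('scene')
for nm,p,box in (('top',t,(295,190,345,238)),('scene',s,(310,165,365,205))):
    c=p['color'].astype(int);l,tp,r,b=box
    sub=c[tp:b,l:r]; 
    for th in (185,195,205):
        k=np.zeros(c.shape[:2],np.uint8); k[tp:b,l:r]=(sub.min(2)>th)*255
        k=cv2.morphologyEx(k,cv2.MORPH_CLOSE,np.ones((5,5)))
        x,f=fitL([(p,k)],z=.07,x0=(.524,-.028,-.144)); print(nm,th,(k>0).sum(),np.round(x,4),round(f,3))
E
```

```text
clock: 9.3
tool_pos: [0.6074, -0.3305, 0.0036]
eef_rot: [3.139, -0.001, 0.519]
contact_force: [-0.8, -0.6, -0.4]
opening: 0.0596
tool [ 0.6074 -0.3305  0.0036] [ 3.1394e+00 -1.0000e-03  5.1890e-01] F [-0.8 -0.6 -0.4] op 0.0596 t 9.3
top 185 510 [ 0.5283 -0.0274 -0.1065] 0.756
top 195 465 [ 0.5268 -0.027  -0.1362] 0.924
top 205 293 [ 0.527  -0.0271 -0.1338] 2.052
scene 185 584 [ 0.5248 -0.0265 -0.1305] 0.142
scene 195 557 [ 0.5247 -0.0264 -0.1227] 0.185
scene 205 510 [ 0.5258 -0.029  -0.1722] 0.266
```

```bash
python3 -m pendant '[[0,0,-0.2,0],[0,0,-0.2,0],[0,0,-0.2,0],[0,0,-0.2,0],[0,0,-0.2,0],[0,0,-0.2,0]]' 2.5; python3 -m pendant '[[0,0,1,0],[0,0,3,0],[0,0,6,0],[0,0,10,0],[0,0,14,0],[0,0,14,0]]'
python3 - <<'E'
from fit import *
from scipy.optimize import least_squares
tool()
t=snap('top');s=snap('scene')
T=lambda x,y:(272+x/4,165+y/4); S=lambda x,y:(285+(x-400)/4,135+y/4)
C=[(t,T(55,73),(.075,.11,.058)),(t,T(364,112),(.075,-.11,.058)),(t,T(25,287),(-.075,.11,.058)),
(s,S(455,153),(.075,-.11,.058)),(s,S(622,86),(-.075,-.11,.058)),(s,S(772,295),(-.075,.11,.058)),
(t,T(280,132),(.05,-.05,.07)),(t,T(220,127),(.05,-.012,.07)),(t,T(121,206),(-.012,.05,.07)),(t,T(115,261),(-.05,.05,.07)),(t,T(261,278),(-.05,-.05,.07)),
(s,S(516,187),(.05,-.05,.07)),(s,S(632,140),(-.05,-.05,.07)),(s,S(700,236),(-.05,.05,.07))]
def f(q,C=C): return np.concatenate([pix(p,[*tf(np.array([c[:2]]),*q)[0],c[2]])-u for p,u,c in C])
for cc in (C,[c for c in C if c[0] is t],[c for c in C if c[0] is s],C[6:]):
    r=least_squares(f,[.525,-.028,-.14],loss='soft_l1',args=(cc,));print(np.round(r.x,4))
print(np.round(f(r.x).reshape(-1,2),1).tolist())
cv2.imwrite('pics/s4.png',cv2.resize(s['color'][60:260,180:420,::-1],None,fx=3,fy=3))
E
```

```text
clock: 10.15
tool_pos: [0.6071, -0.3303, 0.0011]
eef_rot: [3.14, -0.001, 0.519]
contact_force: [0.5, 0.3, 5.3]
opening: 0.0363
clock: 10.9
tool_pos: [0.6083, -0.331, 0.1434]
eef_rot: [3.136, -0.003, 0.519]
contact_force: [1.2, 0.3, -5.8]
opening: 0.0362
tool [ 0.6083 -0.331   0.1434] [ 3.1356e+00 -3.0000e-03  5.1880e-01] F [ 1.2  0.3 -5.8] op 0.0362 t 10.9
[ 0.5242 -0.0283 -0.1523]
[ 0.5242 -0.0291 -0.1405]
[ 0.5251 -0.0273 -0.1698]
[ 0.5244 -0.0288 -0.146 ]
[[-0.4, -0.2], [0.5, -0.2], [-0.0, -0.4], [-1.6, 0.2], [-0.9, -1.4], [0.3, -1.2], [-0.9, 0.6], [0.5, 0.1], [0.1, -0.3], [-0.2, -0.3], [-0.6, 0.0], [-0.4, 0.4], [-0.3, -0.8], [0.2, -0.6]]
```

View pics/s4.png

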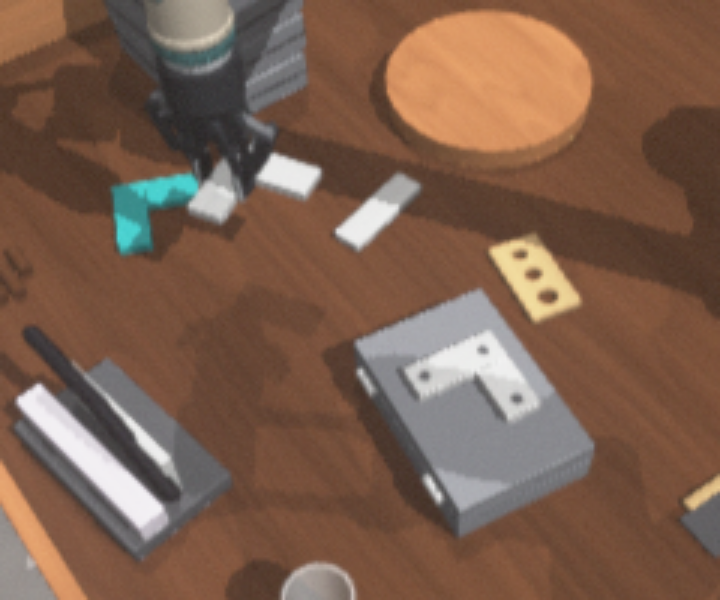

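Plate held (5.8 N). Now moving over the pad with a turn of 2.477.

```bash
python3 -m pendant '[[0,0,2,0.1],[0,2,2,0.27],[-1,5,2,0.44],[-2,8,2,0.61],[-3,12,2,0.78],[-4,16,2,0.95],[-5,20,2,1.12],[-6,24,2,1.29],[-7,28,2,1.46],[-8,31,2,1.63],[-8.2,33,2,1.8],[-8.2,33.3,2,1.97]]'
python3 -m pendant '[[0,0,0,0.17],[0,0,0,0.34],[0,0,0,0.45],[0,0,0,0.507],[0,0,0,0.507],[0,0,0,0.507]]'
python3 - <<'E'
from fit import *
tool();s=snap('scene');cv2.imwrite('pics/s5.png',cv2.resize(s['color'][90:240,260:420,::-1],None,fx=4,fy=4))
E
```

```text
clock: 12.5
tool_pos: [0.5219, 0.0049, 0.1575]
eef_rot: [-3.139, -0.006, 2.496]
contact_force: [-0.8, -0.4, -4.2]
opening: 0.0366
clock: 13.25
tool_pos: [0.5236, 0.0031, 0.1589]
eef_rot: [3.142, -0.003, 2.995]
contact_force: [0.2, -0.6, -4.4]
opening: 0.0361
tool [0.5236 0.0031 0.1589] [ 3.1415 -0.0033  2.9949] F [ 0.2 -0.6 -4.4] op 0.0361 t 13.25
```

View pics/s5.png

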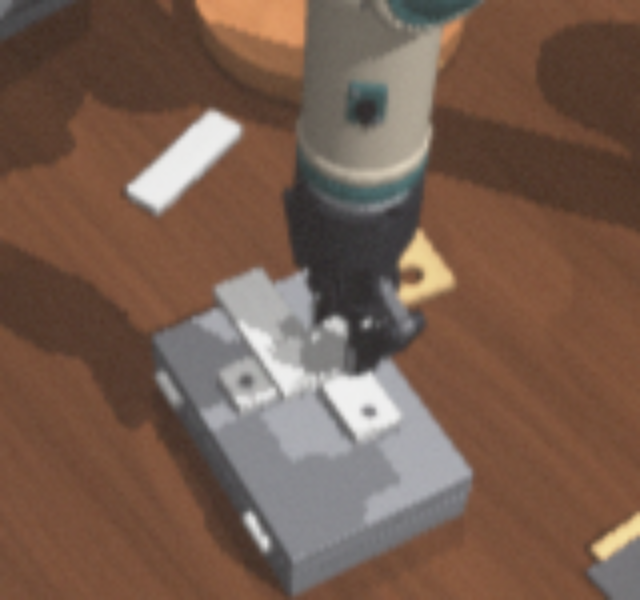

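The plate is held level with its corner toward the camera, opposite to the screwed one. Lowering it.

```bash
python3 -m pendant '[[0.1,0,-3,0],[0.1,0,-6,0],[0.1,0,-7.5,0],[0.1,0,-8.1,0],[0.1,0,-8.4,0],[0.1,0,-8.4,0]]'; python3 -m pendant '[[0,0,-0.1,0],[0,0,-0.2,0],[0,0,-0.3,0],[0,0,-0.4,0],[0,0,-0.4,0]]'
```

```text
clock: 14.05
tool_pos: [0.5263, 0.0029, 0.077]
eef_rot: [3.141, 0.001, 2.996]
contact_force: [-0.7, -0.6, -4.0]
opening: 0.0363
clock: 14.68
tool_pos: [0.5255, 0.003, 0.0722]
eef_rot: [3.142, -0.0, 2.996]
contact_force: [0.9, -0.9, -4.9]
opening: 0.0364
```

```bash
python3 -m pendant '[[-0.05,0,-0.1,0],[-0.05,0,-0.2,0],[-0.05,0,-0.2,0]]'
```

```text
clock: 15.05
tool_pos: [0.5252, 0.003, 0.0711]
eef_rot: [3.142, 0.001, 2.996]
contact_force: [-2.2, 0.2, 3.0]
opening: 0.0365
```

```bash
python3 -m pendant '[[0,0,0,0],[0,0,0,0],[0,0,0,0],[0,0,0,0]]' 5.6; python3 -m pendant '[[0,0,1,0],[0,0,4,0],[0,0,9,0],[0,5,13,0],[-1,11,13,0],[-2,17,13,0],[-3,23,13,0],[-3,25,13,0],[-3,25,13,0]]'
python3 - <<'E'
from fit import *
tool();t=snap('top');s=snap('scene')
c=lambda p,x,y,w,h,f: cv2.resize(p['color'][y:y+h,x:x+w,::-1],(w*f,h*f),interpolation=cv2.INTER_CUBIC)
cv2.imwrite('pics/c6.png',np.hstack([c(t,285,175,65,70,6),c(s,300,145,65,70,6)]))
for nm,p,box in (('top',t,(290,175,350,240)),('scene',s,(305,150,370,205))):
    l,tp,r,b=box;k=np.zeros(p['color'].shape[:2],np.uint8)
    k[tp:b,l:r]=(p['color'][tp:b,l:r].min(2)>195)*255
    x,f=fitL([(p,k)],z=.082,x0=(.524,-.028,2.996)); print(nm,(k>0).sum(),np.round(x,4),round(f,3))
E
```

```text
clock: 15.55
tool_pos: [0.5253, 0.003, 0.0703]
eef_rot: [3.141, 0.0, 2.996]
contact_force: [-0.6, -0.9, -0.2]
opening: 0.0562
clock: 16.68
tool_pos: [0.4952, 0.2538, 0.2007]
eef_rot: [-3.141, 0.001, 2.998]
contact_force: [-0.7, -0.3, -0.6]
opening: 0.0558
tool [0.4952 0.2538 0.2007] [-3.1413e+00  8.0000e-04  2.9983e+00] F [-0.7 -0.3 -0.6] op 0.0558 t 16.68
top 900 [ 0.5101 -0.0258  3.0394] 0.784
scene 658 [ 0.4993 -0.0367  3.4789] 0.636
```

View pics/c6.png

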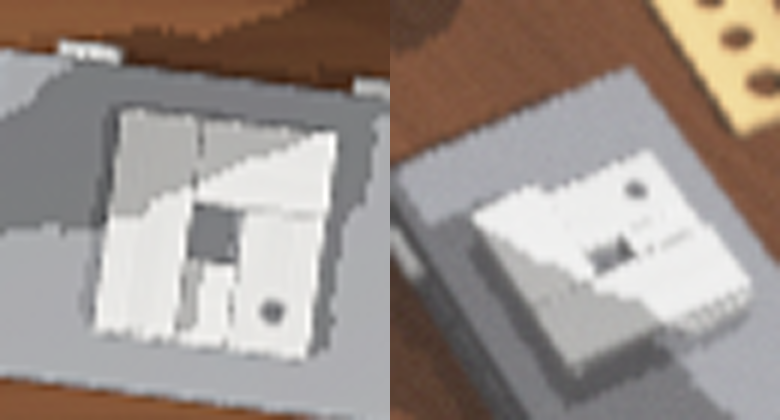

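Run:
```python
from fit import *
from scipy.optimize import least_squares
t=snap('top');s=snap('scene')
T=lambda x,y:(285+(x-2.5)/6,175+(y-2.5)/6)
C=[(t,T(119,107),(-.05,-.05)),(t,T(338,132),(-.05,.05)),(t,T(94,331),(.05,-.05)),(t,T(180,335),(.05,-.012)),(t,T(196,202),(-.012,-.012))]
C=[(t,T(119,107),(-.05,-.05)),(t,T(338,132),(-.05,.05)),(t,T(94,331),(.05,-.05)),(t,T(180,335),(.05,-.012)),(t,T(196,202),(-.012,-.012))]
f=lambda q:np.concatenate([pix(p,[*tf(np.array([c]),*q)[0],.082])-u for p,u,c in C])
r=least_squares(f,[.524,-.028,2.996]);print(np.round(r.x,4),np.round(f(r.x),1))
# overlay pad + ideal plate
for p,o,F,nm in ((t,(285,175),6,'a'),(s,(300,145),6,'b')):
    im=cv2.resize(p['color'][o[1]:o[1]+70,o[0]:o[0]+65,::-1],None,fx=F,fy=F,interpolation=cv2.INTER_CUBIC)
    for q,z,col in (((.5244,-.0287,-.146),.07,(0,0,255)),((.5244,-.0287,2.9956),.082,(0,160,0))):
        pts=np.array([(pix(p,[*w,z])-o+.5)*F for w in tf(L,*q)]); cv2.polylines(im,[np.int32(pts.round())],True,col,1)
    if nm=='a': A=im
cv2.imwrite('pics/c7.png',np.hstack([A,im]))
```

```text
[ 0.5272 -0.0287  3.0176] [ 0.2  0.5 -0.1  0.1  0.4 -0.6 -0.1  0.2 -0.4 -0.2]
```

View pics/c7.png

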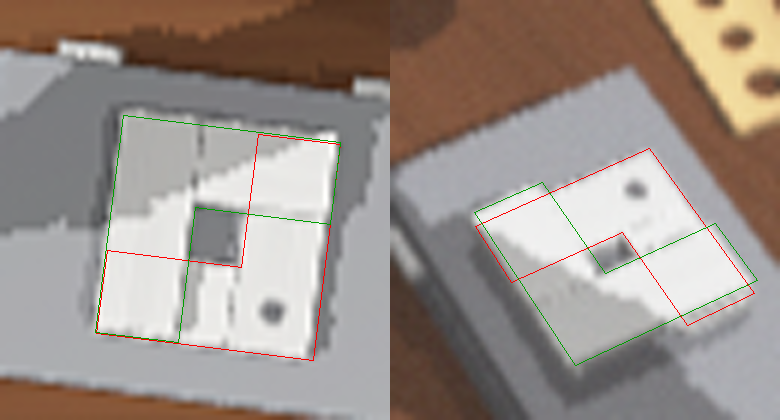

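From the top view, plate 1 sits about 2.5 mm too far in +x and is otherwise flush. This agrees with the scene camera's fit, so I'll weigh that camera more. For the left plate I'll grip the y-leg, where both cameras agree along the free direction.

```bash
python3 -m pendant '[[-1,3,0,-0.18],[-2,6,0,-0.36],[-3,9,0,-0.54],[-4,11.6,0,-0.72],[-4,11.6,0,-0.9],[-4,11.6,0,-1.08],[-4,11.6,0,-1.26],[-4,11.6,0,-1.44],[-4,11.6,0,-1.62],[-4,11.6,0,-1.8],[-4,11.6,0,-1.98],[-4,11.6,0,-2.16]]' 6.0
python3 -m pendant '[[0,0,0,-0.18],[0,0,-4,-0.25],[0,0,-9,-0.25],[0,0,-14,-0.25],[0,0,-17,-0.25],[0,0,-17,-0.25],[0,0,-17,-0.25]]'
```

```text
clock: 18.38
tool_pos: [0.456, 0.3673, 0.2003]
eef_rot: [3.141, 0.0, 0.827]
contact_force: [0.4, -0.3, -0.1]
opening: 0.06
clock: 19.25
tool_pos: [0.4566, 0.3688, 0.0316]
eef_rot: [3.141, -0.002, 0.585]
contact_force: [0.6, 1.2, -0.2]
opening: 0.06
```

```bash
python3 -m pendant '[[-0.1,0.1,-1.5,0],[-0.1,0.1,-2.5,0],[-0.1,0.1,-2.9,0],[-0.1,0.1,-3,0],[-0.1,0.1,-3,0]]'; python3 -m pendant '[[0,0,0,0],[0,0,0,0],[0,0,0,0],[0,0,0,0],[0,0,0,0],[0,0,0,0]]' 2.5;  python3 -m pendant '[[0,0,1,0],[0,0,4,0],[0,0,9,0],[0,0,14,0],[0,0,16,0],[0,0,16,0]]'
```

```text
clock: 19.88
tool_pos: [0.4543, 0.3701, 0.0004]
eef_rot: [3.141, -0.0, 0.586]
contact_force: [0.7, 0.2, -0.3]
opening: 0.0601
clock: 20.62
tool_pos: [0.4544, 0.3704, 0.001]
eef_rot: [-3.141, -0.001, 0.586]
contact_force: [-0.7, 0.4, 5.8]
opening: 0.0362
clock: 21.38
tool_pos: [0.4547, 0.3702, 0.1615]
eef_rot: [3.141, -0.003, 0.586]
contact_force: [0.5, 0.1, -5.6]
opening: 0.0358
```

```bash
python3 -m pendant '[[0,-2,0,0.08],[0.5,-6,0,0.16],[1,-10,0,0.24],[1.5,-14.5,0,0.32],[2,-19,0,0.4],[2.5,-23.5,0,0.48],[3,-28,0,0.56],[3.5,-32.5,0,0.64],[4,-36,0,0.72],[4.1,-38.5,0,0.8],[4.1,-39.1,0,0.839],[4.1,-39.1,0,0.839]]'; python3 -m pendant '[[0,0,-2,0],[0,0,-4,0],[0,0,-5.5,0],[0,0,-6.5,0],[0,0,-7,0],[0,0,-7.1,0],[0,0,-7.1,0]]'
```

```text
clock: 22.88
tool_pos: [0.4934, -0.0213, 0.1582]
eef_rot: [-3.137, -0.0, 1.423]
contact_force: [-1.0, 0.9, -5.4]
opening: 0.0365
clock: 23.75
tool_pos: [0.4956, -0.0211, 0.0898]
eef_rot: [3.14, 0.0, 1.425]
contact_force: [-0.4, 0.6, -5.4]
opening: 0.0362
```

```bash
python3 -m pendant '[[0,0,-0.2,0],[0,0,-0.4,0],[0,0,-0.5,0],[0,0,-0.6,0],[0,0,-0.65,0],[0,0,-0.65,0]]'
```

```text
clock: 24.5
tool_pos: [0.4952, -0.021, 0.083]
eef_rot: [3.141, 0.0, 1.425]
contact_force: [-0.1, 0.2, -3.0]
opening: 0.0366
```

Just making contact, so a touch lower and then release.

```bash
python3 -m pendant '[[0,0,-0.1,0],[0,0,-0.1,0]]';python3 -m pendant '[[0,0,0,0],[0,0,0,0],[0,0,0,0],[0,0,0,0]]' 5.6; python3 -m pendant '[[0,0,1,0],[0,0,5,0],[0,0,10,0],[-1,5,12,0],[-2,11,12,0],[-3,17,12,0],[-4,23,12,0],[-4,27,12,0],[-4,27,12,0]]'
python3 - <<'E'
from fit import *
tool();t=snap('top');s=snap('scene')
for p,o,F,nm in ((t,(285,175),6,'a'),(s,(300,145),6,'b')):
    im=cv2.resize(p['color'][o[1]:o[1]+70,o[0]:o[0]+65,::-1],None,fx=F,fy=F,interpolation=cv2.INTER_CUBIC)
    if nm=='a': A=im
cv2.imwrite('pics/c8.png',np.hstack([A,im]))
E
```

```text
clock: 24.75
tool_pos: [0.4952, -0.021, 0.0829]
eef_rot: [3.141, 0.0, 1.425]
contact_force: [-2.9, -0.0, 4.6]
opening: 0.0363
clock: 25.25
tool_pos: [0.4954, -0.021, 0.0818]
eef_rot: [3.141, 0.0, 1.425]
contact_force: [-0.2, 0.6, -0.3]
opening: 0.0562
clock: 26.38
tool_pos: [0.455, 0.2516, 0.2024]
eef_rot: [3.141, -0.001, 1.429]
contact_force: [-0.1, -0.8, -0.2]
opening: 0.0559
tool [0.455  0.2516 0.2024] [ 3.1406e+00 -1.2000e-03  1.4290e+00] F [-0.1 -0.8 -0.2] op 0.0559 t 26.38
```

View pics/c8.png

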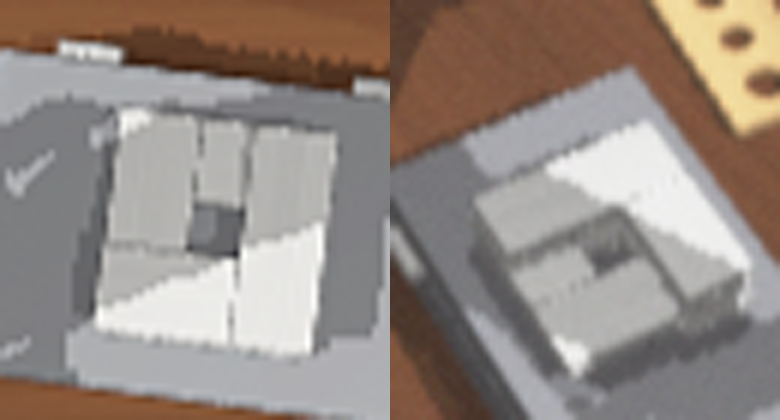

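Run:
```python
from fit import *
from scipy.optimize import least_squares
t=snap('top')
T=lambda x,y:(285+(x-2.5)/6,175+(y-2.5)/6)
C=[(T(251,125),(.05,-.012)),(T(338,133),(.05,-.05)),(T(316,356),(-.05,-.05)),(T(96,331),(-.05,.05)),(T(106,247),(-.012,.05)),(T(240,260),(-.012,-.012))]
f=lambda q:np.concatenate([pix(t,[*tf(np.array([c]),*q)[0],.094])-u for u,c in C])
r=least_squares(f,[.524,-.028,-.146]);print(np.round(r.x,4),np.round(f(r.x),1))
for l in ['bar','glue_pot','tumbler','plate_a']:
    for b in env.boxes_of(t,l): print(l,round(b['conf'],2),np.round(b['extent']))
tool()
```

```text
[ 0.5253 -0.0286 -0.1185] [ 0.5  0.  -0.1  0.   0.  -0.4 -0.1  0.1 -0.4  0.1  0.1  0.2]
bar 0.83 [411. 225. 435. 267.]
glue_pot 0.85 [220. 135. 240. 153.]
tumbler 0.59 [272. 111. 290. 139.]
tumbler 0.58 [278. 183. 362. 247.]
tumbler 0.21 [301. 194. 324. 214.]
plate_a 0.98 [300. 197. 342. 234.]
plate_a 0.8 [459. 151. 494. 195.]
plate_a 0.61 [302. 194. 326. 216.]
tool [0.4554 0.2479 0.202 ] [3.1414e+00 2.0000e-04 1.4230e+00] F [ 1.1 -1.  -0.3] op 0.0561 t 26.73
```

Plate 2 is within about 1 mm of the pad, plate 1 within about 3 mm, and both within about 1.5°. The other things have not moved and the arm is clear, so I'm handing in.

```bash
python3 -c "
from station import env
print(env.job_done())"
```

```text
the job is handed in; nothing more can be done
None
```

I shut the lid and stacked both white L plates on the screwed L, then let go of the pile and handed the job in at about 27 s of the 72 s.

- **Lid:** I pushed it shut with closed fingers. A check press met the lid at z = 58 mm, its fully shut height, with 12 N.
- **Stack:** The right-hand plate went on first, turned half a turn, and the left-hand plate went on top, turned back.
- **Alignment:** From the top camera, compared with the screwed plate:

| Plate | Offset | Turn error |
|---|---|---|
| Lower | about 3 mm in +x | about 1.3° |
| Upper | about 1 mm | about 1.5° |

- **Disagreements:** I did not nudge the lower plate, because its offset is close to the 2 mm camera accuracy. The two cameras differed by about 2 mm on both plates' starting positions. The automatic outline fits of the lower plate on the pile failed, so the figures above come from corner pixels I picked by eye.
- **Rest of the bench:** In the last detections the bar, glue pot, tumbler and turquoise look-alike were where they started. I did not re-check the blade, gauge and carton. The arm was clear of everything.

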